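# Lift the hot pot lid level with the lid lifter

### The job

With the T-handled lid lifter from its cradle, lift the hot lid off the bench heating pot by its loop, set it gently home in the lid rest, and hang the lifter back in its cradle. Keep the lid level the whole way: the terminal head makes it heavier on that side, so find by feel where along the loop it balances before you lift it clear. Touch the hot lid and pot with the lifter only, never with the gripper or arm, do not jerk, press or drop the lid, and leave the other things on the bench alone.

Things in the scene. Friction and masses are not known exactly. Their poses are not given: they have to be found in the camera images.
- lifter_grip (a point): Centre of the T handle of the lid lifter: a wooden bar 120 long (its own x), 20 wide (y), 22 tall (z), to be gripped across its 20 mm width at the middle. The whole lifter weighs 220 g. It hangs in its cradle at the start. Not reported while held.
- lifter_hook (a point): Seat of the hook: lowest point of its upper side, where the loop's bar comes to lie, 97 mm straight below the handle's centre; axes as lifter_grip, x the way the hook's tip points. 8 mm round steel, underside 8 mm below this point. The hook opens to +x and up, 27 mm clear from upright to tip. The upright stands 19 mm behind (-x), to 40 mm above this point, then leans in under the handle.
- cradle_seat (a point): Where the centre of the handle lies when the lifter hangs home in the fixed cradle, handle along this point's x axis: two posts 47 mm either side along x carry the handle's underside at 109 mm height, between lips 30 mm apart (along y) that stand up to 125 mm. The point is 120 mm above the bench. The base plate is 150 x 75 x 6 mm.
- loop (a point): Middle of the straight bar of the lid's loop handle, on the bar's axis. The bar is 10 mm round and runs along this point's y axis, which points to the terminal head; 110 mm clear between the loop's two legs, 42 mm clear between the lid's top and the bar's underside. x is across the bar, z the lid's upward normal. The hook can go under the bar from either side.
- lid: The loose hot lid: steel disc 216 mm across, 4 mm thick, with a plug 14 mm deep below it, 152 mm across at the disc and tapering to 132 mm. Origin at the centre of the disc's underside (51 mm below loop), axes as loop. At the start it lies home on the pot, its disc flat on the pot's top.
- pot: The fixed round heating pot, 236 mm across, flat top 105 mm above the bench, with a mouth 160 mm across that takes the lid's plug. Origin on the bench under its centre.
- rest_top (a point): The lid rest: a fixed steel ring on three legs, 224 mm across with an opening 162 mm across for the lid's plug. This point is the centre of the ring's top, 48 mm above the bench. The lid is home when its disc lies flat on the ring, its origin at this point.
- knuckle_a: Bystander: steering knuckle, dark forged steel, ring 112 mm across with an arm 150 mm tall.
- knuckle_b: Bystander: another steering knuckle.
- knuckle_c: Bystander: another steering knuckle, near the far edge.
- race_a: Bystander: steel bearing race, 60 mm across, 20 mm high.
- race_b: Bystander: a second bearing race.
- grinder: Bystander: hand grinder lying on the bench, 220 mm long, 41 mm high.
- oil: Bystander: plastic oil bottle, 60 mm across, 130 mm high.
- brush: Bystander: hand brush lying on the bench on the robot's side.
- lifter_tip (a point): Centre of the hook's round tip: 17 mm ahead (+x) of lifter_hook and 8 mm above it; the tip's top is 12 mm above lifter_hook.
- head (a point): Middle of the terminal head on the lid, an aluminium cylinder 37 mm across, 35 mm tall, 86 mm from the lid's centre towards +y. Its weight differs each time: hooked 5 to 45 mm from the loop's middle towards the head the lid balances, elsewhere it tips. In all the lid weighs 3.5 to 7.5 N, centre of mass 35 to 45 mm below the bar. It has 4 mm of play all round in the pot and may shift when pulled.

How it is judged (in metres and radians):
On the way, in this order (a step that is already met when the one before it is completed fails the run):
1. the lid hangs from the lifter, lifted clear of the pot (z of lid in the frame of pot above 0.125 m and contact force between lid and lifter above 1 N and contact force between lid and pot below 0.1 N), for 0.2 s.
2. the lid lies home in the lid rest (distance between lid and rest_top below 0.008 m and angle between lid's own z axis and vertical below 0.03 rad and contact force between lid and rest above 2 N), for 0.2 s.
At the end, for the whole second after the job is handed in: The lid lies flat in the lid rest, plug in the opening (centre within 8 mm, within 3 mm of the ring's top, tilt under 0.03 rad), at rest; the lifter hangs in its cradle, handle on both posts (centre within 20 mm, no more than 5 mm high, tilt under 0.12 rad), let go and at rest (horizontal distance between lid and rest_top below 0.008 m and z of lid in the frame of rest_top below 0.003 m and angle between lid's own z axis and vertical below 0.03 rad and linear speed of lid below 0.02 m/s and distance between lifter_grip and cradle_seat below 0.02 m and z of lifter_grip in the frame of cradle_seat below 0.005 m and angle between lifter_grip's own z axis and vertical below 0.12 rad and linear speed of lifter below 0.05 m/s and contact force between lifter and cradle above 0.5 N); the robot touches nothing.
It fails at once if the lid tips by more than 0.12 rad (7 degrees) (angle between lid's own z axis and vertical above 0.12 rad).
It fails at once if the lifter jerks or presses the lid with more than 18 N (contact force between lifter and lid above 18 N).
It fails at once if the lid is dropped or slammed on the rest (over 18 N) (contact force between lid and rest above 18 N).
It fails at once if the gripper or arm touches the hot lid or pot (contact force between any of the arm, the fingers and lid above 0.5 N or contact force between any of the arm, the fingers and pot above 0.5 N).
It fails at once if a bystander is moved by more than 20 mm (distance of any of knuckle_a, knuckle_b, knuckle_c, race_a, race_b, grinder, oil, brush from where it was at the start of the episode above 0.02 m).
It also fails if it takes over 72 s, if anything falls off the work surface, if the arm or the gripper's body presses on something with over 40 N, if the wrist force passes 120 N, or if a joint passes its speed limit or range.

### The arm

A 7-joint arm with a two-finger parallel gripper is mounted at the origin on the work surface. World frame = base frame: x ahead of the robot, y to its left, z up, the work surface at z = 0. Lengths are in mm, angles in rad, forces in N, time in s.
With the tool pointing down it reaches from about 400 to 875 mm from the base axis. Payload 4.4 kg.
Tool frame: the origin (TCP) lies at the very end of the fingers, on their centre line; the grasp point (between the pads) lies 19 mm behind it; z points along the fingers, y is the line along which they close (so a half turn about z gives the same grasp; the last joint's range is limited). The gripper opens to 85 mm and grips with 20 to 120 N. Pads are 22 mm wide; open, the fingers measure 114 mm over their backs; the gripper's body (76 mm by 85 mm) begins 54 mm behind the grasp point. The pads swing forward as they close: fully open they stand 13 mm farther back than shut.
Start: joints at [-1.247, 0.628, 0.038, 1.517, -0.027, 0.996, -0.02], TCP at [246.98, 601.264, 231.313] pointing down, gripper open.
Joint ranges: [-3.06, 3.06], [-0.37, 2.12], [-1.25, 1.32], [0.18, 2.47], [-1.1, 4.24], [0.23, 1.98], [-2.94, 2.94]. Speed limits (rad/s): [2.57, 2.57, 3.14, 3.14, 3.14, 3.14, 3.14].

### API

Orientations are given as [roll, pitch, yaw] about the fixed x, y, z axes, in that order (R = Rz(yaw) Ry(pitch) Rx(roll)).
In Python, from cell import ctrl gives the robot as it stands.
- The arm moves only by the tool jog_arm, never from a script. Its argument "plan" is a list of rows, each an object of numbers: "tx", "ty", "tz": the shift along the tool's x, y, z as a fraction of full scale; "wx", "wy", "wz": the turn, a rotation vector about the tool's x, y, z as a fraction of full scale; "claw": the closure, from 0 (fully open) to 1 (shut). In form: [{"tx": .., "ty": .., "tz": .., "wx": .., "wy": .., "wz": .., "claw": ..}, ...]. A call has 1 to 12 rows; each row is the pose to reach, as a shift and turn from the pose commanded when the call began, along the tool's axes at that moment; what a row does not reach only later rows make up. Full scale, the value 1, is 300 mm for a shift and 90 degrees for a turn. A row lasts 1/10 s, in which the tool goes at most 50 mm and 8.59 degrees, less where a joint would pass 70% of its speed; a pose out of reach is approached as far as the arm can. A call with a number of a shift or a turn outside -1 to 1 is refused whole. A call with a gripper value outside its range is refused whole. The fingers move at their own pace and stop on an object; the grip force is fixed at half the most. Time passes only in rows, so rows that repeat a pose let the fingers close. It gives the time, the measured TCP pose, the force, the opening and the grip force at its end, in the units of the state.
- ctrl.read_state(): the state, without advancing time (a new reading comes with each control period).
- ctrl.get_image(name): name is "scene" or "top" or "wrist"; returns a dict with "img" (400x640x3 uint8, red, green, blue), "depth" (400x640 float32, mm along the optical axis (not along the pixel's ray), 0 where there is no reading), "fx", "fy", "cx", "cy" (pixels), "position" and "orientation" of the camera in the world; the wrist camera has in their place "hand_eye" (4x4, takes a point from camera to tool coordinates, whose origin is the TCP and whose axes are the flange's). Camera axes: x right, y down, z forward; pixel columns grow to the right and rows downward; lengths in mm; the calibration is good to about 2 mm. A picture is of the moment at which its call begins: read the wrist's pose just before it.
- ctrl.finish_job(): hands the job in; it is judged then, once.
Trained networks look in a picture, given as the dict that the camera call returned (one of the last four; its "shot" number tells which), for a name from the list of things; names that differ only in an ending like _2 or _b are one class to them, and where a whole thing is asked for, a point or a joint stands for the part that bears it (a point fixed in the world has none). Each returns a list of dicts, best first, with "score" (0 to 1); they miss things now and then, are a little off and sometimes report something else, mostly with a low value. They report only what shows in the picture. A call takes as long as a camera call.
- ctrl.trace(picture, thing): "pixels" (400x640 bool, what is visible of it) and "extent" ([centre column, centre row, width, height] in pixels, round what is visible of it).
The state is a dict: "clock": time; "qpos": joint angles; "qd": joint speeds; "tau": joint torques, N m; "eef_pos": TCP position; "tool_rot": TCP orientation; "force": force on the tool from outside, world axes, zero at the start; "torque": the same for the moment, N m; "width": finger opening in mm; "gripper_force": force on a finger pad.
Only numpy, scipy, OpenCV 4.12 (cv2) and the standard library are available. Lean on these libraries where they do the work, as an engineer would, in place of code of your own. Each camera call takes 0.05 s, during which the arm holds its last target. There are 200 camera calls.

## Working session

There is one attempt and no reset: what is moved stays moved. The work goes in short steps, Python scripts to look and compute and a tool call to move; the robot and the scene stay as the last step left them, time stands still between calls to the robot, and variables do not carry over. Pictures are saved under pics/ and viewed, at most 10 in all, crops included, and the job is handed in when it is done.

Besides the shell and the picture viewer there is one more tool, called as a command line: name --argument value ..., lists and objects as JSON in quotes. jog_arm: Moves the arm, as the interface text tells. Shift numbers are shares of 300 mm and turn numbers shares of 90 degrees, none past 1 either way. Its arguments: {"type":"object","properties":{"plan":{"type":"array"}},"required":["plan"]}

```bash
mkdir -p pics; ls
cat > h.py <<'E'
import numpy as np, cv2
from scipy.spatial.transform import Rotation as R
from cell import ctrl
def rot(o):
    o=np.array(o,float)
    return o if o.shape==(3,3) else (R.from_quat(o).as_matrix() if o.size==4 else R.from_euler('xyz',o).as_matrix())
def campose(p,st=None):
    if 'hand_eye' in p:
        H=np.array(p['hand_eye']); T=np.eye(4); T[:3,:3]=rot(st['tool_rot']); T[:3,3]=st['eef_pos']
        M=T@H; return M[:3,:3],M[:3,3]
    return rot(p['orientation']),np.array(p['position'])
def cloud(p,st=None):
    Rm,t=campose(p,st); d=p['depth']; v,u=np.mgrid[:400,:640]
    c=np.stack([(u-p['cx'])/p['fx']*d,(v-p['cy'])/p['fy']*d,d],-1)
    w=c@Rm.T+t; w[d<=0]=np.nan; return w
def save(p,n): cv2.imwrite('pics/'+n,p['img'][:,:,::-1])
E
python3 - <<'E'
from h import *
s=ctrl.read_state(); print(s)
for n in ['top','scene']:
    p=ctrl.get_image(n); save(p,n+'0.png'); print(n,p['position'],p['orientation'],p['fx'])
    W=cloud(p); np.save(n+'.npy',W)
    for t in ['lifter_grip','lifter_hook','cradle_seat','loop','lid','pot','rest_top','head','knuckle_a','race_a','grinder','oil','brush','lifter_tip']:
        try: r=ctrl.trace(p,t)
        except Exception as e: print(t,e); continue
        for q in r[:3]:
            w=W[q['pixels']]; w=w[~np.isnan(w[:,0])]
            if len(w): print(t,round(q['score'],2),np.round(q['extent']),'med',np.round(np.median(w,0)),'lo',np.round(np.percentile(w,3,0)),'hi',np.round(np.percentile(w,97,0)))
E
```

```text
pics
{'clock': 0.0, 'qpos': array([-1.24682767,  0.62933035,  0.03845612,  1.51837441, -0.02702643,
        0.99627451, -0.02002181]), 'qd': array([ 0.00049359,  0.00269525,  0.00054614,  0.00056337, -0.00180422,
       -0.00026002,  0.00050278]), 'tau': array([ 2.11647844e-04, -5.63405299e+01,  1.22656245e+00, -1.93439591e+01,
        1.10959826e-02,  1.05258744e-02,  1.69453887e-05]), 'eef_pos': array([246.72186694, 600.68636254, 230.39750088]), 'tool_rot': array([-3.13972428e+00,  1.00629059e-05,  2.75177621e+00]), 'force': array([-0.54523862, -0.58135117, -0.12281824]), 'torque': array([ 0.01289145,  0.01553429, -0.00369738]), 'gripper_force': 0.0, 'width': 85.94462906109452}
top [ 428.73214425   -5.17690032 1195.92255323] [-2.99696734  0.01264202 -1.5622545 ] 362.24335502676314
lifter_grip 0.63 [324. 224.  14.  46.] med [493.  14. 131.] lo [437.  -1. 126.] hi [549.  29. 135.]
lifter_grip 0.33 [426. 208.  73.  70.] med [ 541. -294.  109.] lo [ 449. -390.  105.] hi [ 637. -200.  158.]
lifter_grip 0.27 [323. 230.  24.  49.] med [487.   8.   6.] lo [419. -24.   2.] hi [556.  52. 126
[... 3479 characters left out ...]
7. -16.  24.]
race_a 0.55 [349. 244.  22.  21.] med [698.  39.  16.] lo [666.  15.   2.] hi [720.  67.  23.]
race_a 0.16 [307. 185.  25.  39.] med [495.  13. 127.] lo [435.  -1.   3.] hi [554.  42. 135.]
grinder 0.59 [251. 192.  46.  38.] med [ 365. -152.   32.] lo [ 282. -182.   13.] hi [ 442. -119.   44.]
oil 0.8 [318. 157.  18.  37.] med [383. 104.  74.] lo [357.  82.   3.] hi [397. 136. 132.]
brush 0.61 [362. 145.  51.  24.] med [350. 319.  16.] lo [326. 207.   0.] hi [371. 394.  24.]
lifter_tip 0.81 [310. 188.  25.  40.] med [490.  13. 125.] lo [427.  -2.   2.] hi [554.  51. 134.]
lifter_tip 0.75 [251. 191.  47.  41.] med [ 365. -152.   30.] lo [ 269. -184.   -1.] hi [ 452. -116.   43.]
```

Run:
```python
from h import *
a=cv2.imread('pics/top0.png'); cv2.imwrite('pics/topc.png',cv2.resize(a[140:300,190:470],None,fx=2.85,fy=2.85,interpolation=cv2.INTER_CUBIC))
a=cv2.imread('pics/scene0.png'); cv2.imwrite('pics/scc.png',cv2.resize(a[120:300,170:450],None,fx=2.85,fy=2.85,interpolation=cv2.INTER_CUBIC))
for n in ['top','scene']:
    W=np.load(n+'.npy'); x,y,z=W[...,0],W[...,1],W[...,2]
    for nm,m in [('handle',(abs(x-495)<90)&(abs(y-12)<50)&(z>127)&(z<140)),('bar',(abs(x-545)<130)&(abs(y+294)<130)&(z>150)),('loopmid',(abs(x-545)<130)&(abs(y+294)<130)&(z>112)&(z<148)),
       ('liddisc',(abs(x-545)<130)&(abs(y+294)<130)&(z>106.5)&(z<112)),('ring',(abs(x-578)<130)&(abs(y-272)<130)&(z>42)&(z<56))]:
        q=W[m]; c=np.median(q,0); 
        d=np.linalg.svd((q-q.mean(0))[:,:2],full_matrices=False)[2][0]
        print(n,nm,len(q),'mean',q.mean(0).round(1),'mid',((q.min(0)+q.max(0))/2).round(1),'min',q.min(0).round(),'max',q.max(0).round(),'ang',np.degrees(np.arctan2(d[1],d[0])).round(1))
```

```text
top handle 265 mean [491.6  13.4 130.9] mid [492.9   9.2 131.6] min [434. -13. 127.] max [551.  32. 136.] ang -170.4
top bar 156 mean [ 541.9 -293.7  159.7] mid [ 541.8 -295.   159.1] min [ 516. -355.  153.] max [ 568. -235.  165.] ang 112.1
top loopmid 438 mean [ 530.7 -267.   122.7] mid [ 542.3 -295.1  130. ] min [ 437. -398.  112.] max [ 647. -192.  148.] ang -69.8
top liddisc 3288 mean [ 541.5 -296.5  109.2] mid [ 541.6 -293.7  109.2] min [ 425. -409.  107.] max [ 658. -178.  112.] ang -157.6
top ring 1804 mean [572.4 273.3  47.7] mid [574.  273.7  48.1] min [464. 162.  42.] max [684. 385.  54.] ang -128.6
scene handle 180 mean [498.6  13.6 130.7] mid [496.   17.1 132.3] min [434.  -6. 127.] max [558.  40. 138.] ang 7.9
scene bar 157 mean [ 548.2 -296.1  159. ] mid [ 547.  -294.2  158.4] min [ 520. -354.  150.] max [ 574. -234.  167.] ang -68.2
scene loopmid 528 mean [ 545.8 -272.5  121.9] mid [ 548.9 -290.2  130. ] min [ 448. -400.  112.] max [ 650. -180.  148.] ang -65.8
scene liddisc 2470 mean [ 554.8 -299.1  109.1] mid [ 547.7 -293.8  109.3] min [ 432. -410.  107.] max [ 663. -177.  112.] ang 30.5
scene ring 1336 mean [582.8 270.7  47.6] mid [578.2 274.1  48.6] min [465. 162.  42.] max [691. 386.  55.] ang -56.2
```

View pics/topc.png

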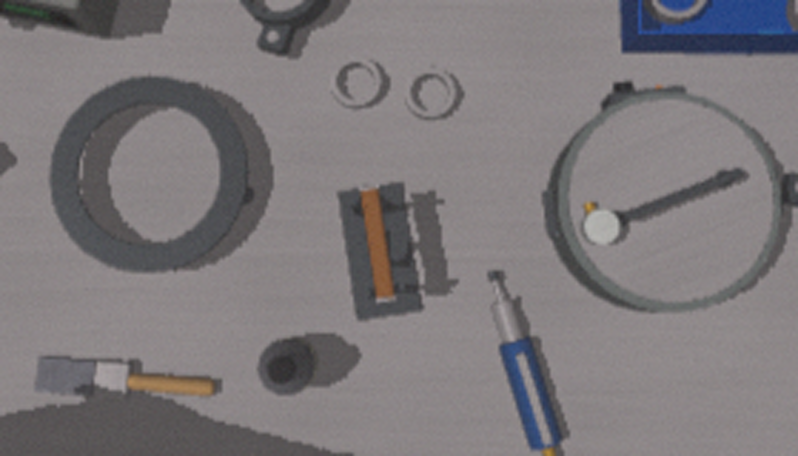

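View pics/scc.png

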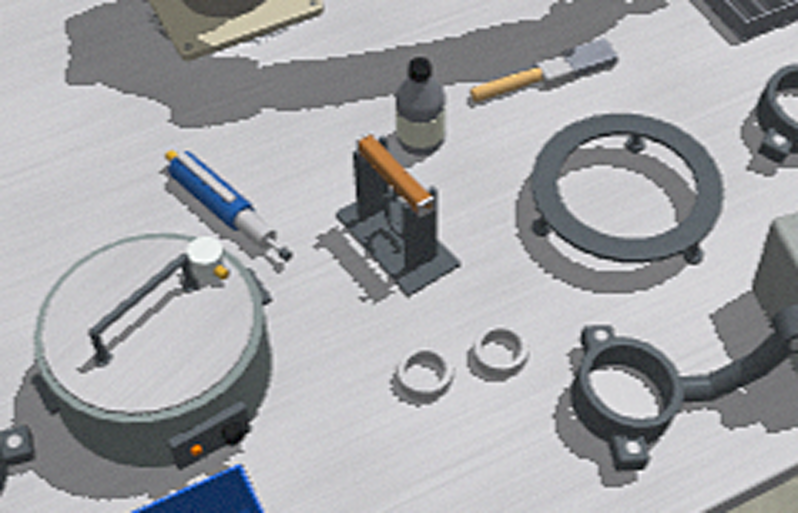

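The top crop shows the pot with the lid at right, with the head end of the loop at (600,225) and its far end at (740,175). The cradle and wooden handle are at (378,245) and the rest is at (152,172). The scene crop shows the hook hanging at (385,240). I'll go above the cradle first.

jog_arm --plan '[{"tx": -0.75,"ty": -0.75,"tz": -0.23,"wz": 0.82},{"tx": -0.75,"ty": -0.75,"tz": -0.23,"wz": 0.82},{"tx": -0.75,"ty": -0.75,"tz": -0.23,"wz": 0.82},{"tx": -0.75,"ty": -0.75,"tz": -0.23,"wz": 0.82},{"tx": -0.75,"ty": -0.75,"tz": -0.23,"wz": 0.82},{"tx": -0.75,"ty": -0.75,"tz": -0.23,"wz": 0.82},{"tx": -0.75,"ty": -0.75,"tz": -0.23,"wz": 0.82},{"tx": -0.75,"ty": -0.75,"tz": -0.23,"wz": 0.82},{"tx": -0.75,"ty": -0.75,"tz": -0.23,"wz": 0.82}]'

```text
invalid input at $.plan[0]: expected keys tx, ty, tz, wx, wy, wz, claw
```

```bash
cat >> h.py <<'E'
def to(pos,yawdeg,st=None):
    "fractions for jog_arm from the present measured pose to TCP pos, tool down with yaw"
    st=st or ctrl.read_state(); Rm=rot(st['tool_rot']); d=Rm.T@(np.array(pos,float)-st['eef_pos'])/300
    Rt=R.from_euler('xyz',[np.pi,0,np.radians(yawdeg)]).as_matrix()
    w=np.degrees(R.from_matrix(Rm.T@Rt).as_rotvec())/90
    print('at',np.round(st['eef_pos'],1),'yaw',np.degrees(st['tool_rot'][2]).round(1),'t',np.round(st['clock'],2)); print('shift',d.round(4),'turn',w.round(4))
E
python3 -c "
from h import *
to([493,13,300],9)"
```

```text
at [247.  601.3 231.3] yaw 157.7 t 1.5
shift [-1.5037 -1.5021 -0.229 ] turn [-0.     -0.      1.6518]
```

jog_arm --plan '[{"tx": -0.75,"ty": -0.75,"tz": -0.23,"wx": 0,"wy": 0,"wz": 0.82,"claw": 0},{"tx": -0.75,"ty": -0.75,"tz": -0.23,"wx": 0,"wy": 0,"wz": 0.82,"claw": 0},{"tx": -0.75,"ty": -0.75,"tz": -0.23,"wx": 0,"wy": 0,"wz": 0.82,"claw": 0},{"tx": -0.75,"ty": -0.75,"tz": -0.23,"wx": 0,"wy": 0,"wz": 0.82,"claw": 0},{"tx": -0.75,"ty": -0.75,"tz": -0.23,"wx": 0,"wy": 0,"wz": 0.82,"claw": 0},{"tx": -0.75,"ty": -0.75,"tz": -0.23,"wx": 0,"wy": 0,"wz": 0.82,"claw": 0},{"tx": -0.75,"ty": -0.75,"tz": -0.23,"wx": 0,"wy": 0,"wz": 0.82,"claw": 0},{"tx": -0.75,"ty": -0.75,"tz": -0.23,"wx": 0,"wy": 0,"wz": 0.82,"claw": 0},{"tx": -0.75,"ty": -0.75,"tz": -0.23,"wx": 0,"wy": 0,"wz": 0.82,"claw": 0}]'

```text
clock: 2.4
eef_pos: [370.3, 306.7, 301.0]
tool_rot: [3.141, -0.001, 1.456]
force: [-0.1, 0.3, 0.3]
width: 85.4
gripper_force: 0.0
```

```bash
python3 -c "
from h import *
to([493,13,300],9)"
```

```text
at [370.3 306.7 301. ] yaw 83.4 t 2.4
shift [-0.9257  0.5184  0.0024] turn [-2.00e-04 -9.00e-04  8.27e-01]
```

jog_arm --plan '[{"tx": -0.926,"ty": 0.518,"tz": 0.0,"wx": 0,"wy": 0,"wz": 0.827,"claw": 0},{"tx": -0.926,"ty": 0.518,"tz": 0.0,"wx": 0,"wy": 0,"wz": 0.827,"claw": 0},{"tx": -0.926,"ty": 0.518,"tz": 0.0,"wx": 0,"wy": 0,"wz": 0.827,"claw": 0},{"tx": -0.926,"ty": 0.518,"tz": 0.0,"wx": 0,"wy": 0,"wz": 0.827,"claw": 0},{"tx": -0.926,"ty": 0.518,"tz": 0.0,"wx": 0,"wy": 0,"wz": 0.827,"claw": 0},{"tx": -0.926,"ty": 0.518,"tz": 0.0,"wx": 0,"wy": 0,"wz": 0.827,"claw": 0},{"tx": -0.926,"ty": 0.518,"tz": 0.0,"wx": 0,"wy": 0,"wz": 0.827,"claw": 0},{"tx": -0.926,"ty": 0.518,"tz": 0.0,"wx": 0,"wy": 0,"wz": 0.827,"claw": 0},{"tx": -0.926,"ty": 0.518,"tz": 0.0,"wx": 0,"wy": 0,"wz": 0.827,"claw": 0},{"tx": -0.926,"ty": 0.518,"tz": 0.0,"wx": 0,"wy": 0,"wz": 0.827,"claw": 0}]'

```text
clock: 3.4
eef_pos: [494.5, 14.7, 300.2]
tool_rot: [3.141, 0.0, 0.164]
force: [0.4, 0.4, 0.3]
width: 85.3
gripper_force: 0.0
```

Run:
```python
from h import *
s=ctrl.read_state(); p=ctrl.get_image('wrist'); print(s['eef_pos'],s['qpos'],np.round(p['hand_eye'],2),p['fx'])
save(p,'w1.png'); W=cloud(p,s); np.save('w1.npy',W)
x,y,z=W[...,0],W[...,1],W[...,2]
for nm,m in [('top',(abs(x-495)<90)&(abs(y-12)<50)&(z>127)&(z<140)),('hook',(abs(x-495)<30)&(abs(y-12)<40)&(z>10)&(z<60))]:
    q=W[m]; d=np.linalg.svd((q-q.mean(0))[:,:2],full_matrices=False)[2][0]
    print(nm,len(q),q.mean(0).round(1),q.min(0).round(),q.max(0).round(),np.degrees(np.arctan2(d[1],d[0])).round(1))
q=W[(abs(x-495)<90)&(abs(y-12)<50)&(z>127)&(z<140)][:,:2].astype(np.float32); print(cv2.minAreaRect(q))
to([493,13,101],9)
```

```text
[494.47845795  14.71536138 300.24194616] [-0.66039482  0.42106124  0.82476556  1.86040156 -0.36049336  1.01631103
 -1.09203288] [[  -0.     -0.95   -0.31   80.7 ]
 [   1.     -0.     -0.      1.46]
 [   0.     -0.31    0.95 -142.7 ]
 [   0.      0.      0.      1.  ]] 343.5010719680945
top 2604 [499.9  14.  130.6] [437.  -6. 127.] [557.  33. 133.] -170.8<stdin>:6: RuntimeWarning: Mean of empty slice.
  ret = um.true_divide(
Traceback (most recent call last):
IndexError: index 0 is out of bounds for axis 0 with size 0
```

View pics/w1.png

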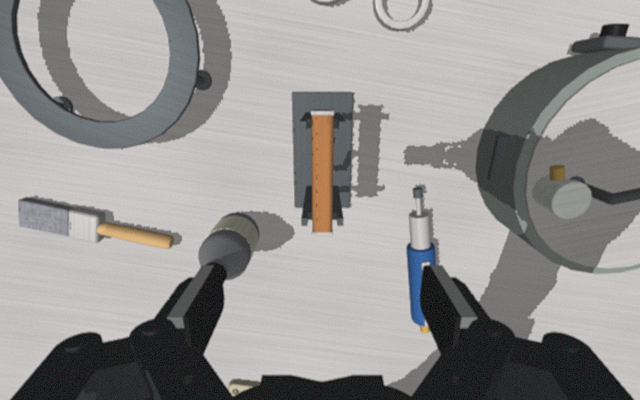

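The wrist view shows the handle lying in the cradle from (322,112) to (322,232), aligned with the tool. Next I need the way the hook points, from an enlarged crop of the scene picture.

Run:
```python
from h import *
a=cv2.imread('pics/scene0.png'); cv2.imwrite('pics/hook.png',cv2.resize(a[160:228,280:340],None,fx=8,fy=8,interpolation=cv2.INTER_CUBIC))
to([497,14.5,101],9.2)
```

```text
at [494.4  14.9 300.3] yaw 9.6 t 3.45
shift [0.0083 0.0027 0.6642] turn [0.0001 0.0001 0.0041]
```

View pics/hook.png

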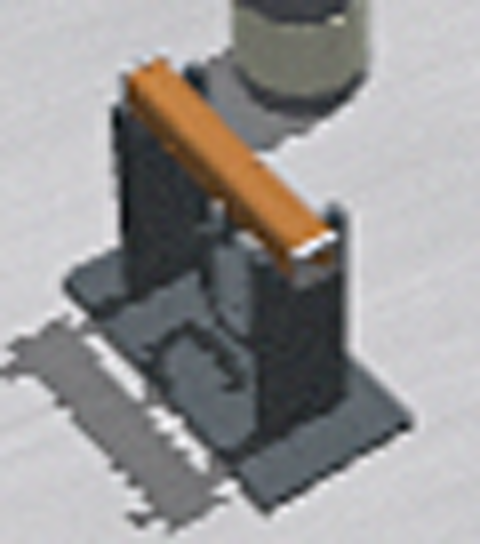

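Run:
```python
from h import *
p=ctrl.get_image('scene'); Rm,t=campose(p)
u=np.array([np.cos(np.radians(9.2)),np.sin(np.radians(9.2)),0])
def pr(w):
    c=Rm.T@(w-t); return np.round([(c[0]/c[2]*p['fx']+p['cx']-280)*8,(c[1]/c[2]*p['fy']+p['cy']-160)*8])
b=np.array([499,14.,23])
for a in [-60,60]: print('handle end',pr(b+[0,0,97]+a*u))
for s in (1,-1): print(s,[pr(b+s*dx*u+[0,0,dz]) for dx,dz in [(17,8),(17,12),(0,-4),(-19,15),(-19,40),(0,84)]])
```

```text
handle end [143.  82.]
handle end [321. 268.]
1 [array([260., 339.]), array([260., 333.]), array([236., 331.]), array([208., 273.]), array([206., 235.]), array([231., 194.])]
-1 [array([212., 287.]), array([211., 281.]), array([236., 331.]), array([262., 332.]), array([261., 294.]), array([231., 194.])]
```

Run:
```python
from h import *
p=ctrl.get_image('scene'); Rm,t=campose(p)
u=np.array([np.cos(np.radians(9.2)),np.sin(np.radians(9.2)),0])
def pr(w):
    c=Rm.T@(w-t); return np.round([(c[0]/c[2]*p['fx']+p['cx']-280)*8,(c[1]/c[2]*p['fy']+p['cy']-160)*8])
b=np.array([499,14.,23])
def sh(w): return pr(np.array([w[0],w[1]-.53*(w[2]-6),6]))
print('sh handle',[pr(np.array([w[0],w[1]-.53*w[2],0])) for w in (b+[0,0,97]-60*u,b+[0,0,97]+60*u)])
for s in (1,-1): print(s,[sh(b+s*dx*u+[0,0,dz]) for dx,dz in [(17,8),(0,-4),(-19,15),(-19,40),(0,84)]])
```

```text
sh handle [array([ 19., 324.]), array([184., 511.])]
1 [array([232., 388.]), array([222., 356.]), array([174., 336.]), array([146., 348.]), array([121., 398.])]
-1 [array([185., 336.]), array([222., 356.]), array([227., 394.]), array([198., 406.]), array([121., 398.])]
```

The shadow arc at (150,350), (175,330), (215,340), (240,385) matches a hook tip pointing along +x of the handle, which is 9°, away from the robot. I'll descend and grip.

jog_arm --plan '[{"tx": 0.008,"ty": 0.002,"tz": 0.15,"wx": 0,"wy": 0,"wz": 0.004,"claw": 0},{"tx": 0.008,"ty": 0.002,"tz": 0.3,"wx": 0,"wy": 0,"wz": 0.004,"claw": 0},{"tx": 0.008,"ty": 0.002,"tz": 0.45,"wx": 0,"wy": 0,"wz": 0.004,"claw": 0},{"tx": 0.008,"ty": 0.002,"tz": 0.57,"wx": 0,"wy": 0,"wz": 0.004,"claw": 0},{"tx": 0.008,"ty": 0.002,"tz": 0.64,"wx": 0,"wy": 0,"wz": 0.004,"claw": 0},{"tx": 0.008,"ty": 0.002,"tz": 0.664,"wx": 0,"wy": 0,"wz": 0.004,"claw": 0},{"tx": 0.008,"ty": 0.002,"tz": 0.664,"wx": 0,"wy": 0,"wz": 0.004,"claw": 0.5},{"tx": 0.008,"ty": 0.002,"tz": 0.664,"wx": 0,"wy": 0,"wz": 0.004,"claw": 1},{"tx": 0.008,"ty": 0.002,"tz": 0.664,"wx": 0,"wy": 0,"wz": 0.004,"claw": 1},{"tx": 0.008,"ty": 0.002,"tz": 0.664,"wx": 0,"wy": 0,"wz": 0.004,"claw": 1},{"tx": 0.008,"ty": 0.002,"tz": 0.664,"wx": 0,"wy": 0,"wz": 0.004,"claw": 1},{"tx": 0.008,"ty": 0.002,"tz": 0.664,"wx": 0,"wy": 0,"wz": 0.004,"claw": 1}]'

```text
clock: 4.75
eef_pos: [497.6, 14.8, 102.1]
tool_rot: [-3.141, -0.002, 0.159]
force: [-0.5, 0.1, 5.7]
width: 18.9
gripper_force: 58.4
```

Run:
```python
from h import *
to([496,14.5,330],9.2); print(ctrl.read_state()['force'],ctrl.read_state()['width'])
```

```text
at [497.6  14.8 102.1] yaw 9.1 t 4.75
shift [-3.800e-03 -1.000e-04 -7.596e-01] turn [-0.0002 -0.0012 -0.001 ]
[-0.53084928  0.10052706  5.74064806] 18.93818527228994
```

jog_arm --plan '[{"tx": 0,"ty": 0,"tz": -0.02,"wx": 0,"wy": 0,"wz": 0,"claw": 1},{"tx": 0,"ty": 0,"tz": -0.07,"wx": 0,"wy": 0,"wz": 0,"claw": 1},{"tx": 0,"ty": 0,"tz": -0.17,"wx": 0,"wy": 0,"wz": 0,"claw": 1},{"tx": 0,"ty": 0,"tz": -0.3,"wx": 0,"wy": 0,"wz": 0,"claw": 1},{"tx": 0,"ty": 0,"tz": -0.43,"wx": 0,"wy": 0,"wz": 0,"claw": 1},{"tx": 0,"ty": 0,"tz": -0.56,"wx": 0,"wy": 0,"wz": 0,"claw": 1},{"tx": 0,"ty": 0,"tz": -0.65,"wx": 0,"wy": 0,"wz": 0,"claw": 1},{"tx": 0,"ty": 0,"tz": -0.67,"wx": 0,"wy": 0,"wz": 0,"claw": 1}]'

```text
clock: 5.55
eef_pos: [498.2, 14.3, 305.1]
tool_rot: [-3.142, -0.006, 0.158]
force: [0.1, -0.6, -2.7]
width: 19.0
gripper_force: 58.9
```

Run:
```python
from h import *
to([471,-324.5,300],22); print(ctrl.read_state()['force'],ctrl.read_state()['width'])
```

```text
at [498.2  14.3 305.1] yaw 9.1 t 5.55
shift [-0.2678  1.1007  0.0156] turn [ 0.0004 -0.0035 -0.1436]
[ 0.05646872 -0.62266484 -2.65441158] 18.98302720555816
```

jog_arm --plan '[{"tx": -0.03,"ty": 0.1,"tz": 0,"wx": 0,"wy": 0,"wz": -0.144,"claw": 1},{"tx": -0.07,"ty": 0.25,"tz": 0,"wx": 0,"wy": 0,"wz": -0.144,"claw": 1},{"tx": -0.11,"ty": 0.4,"tz": 0,"wx": 0,"wy": 0,"wz": -0.144,"claw": 1},{"tx": -0.15,"ty": 0.55,"tz": 0,"wx": 0,"wy": 0,"wz": -0.144,"claw": 1},{"tx": -0.19,"ty": 0.7,"tz": 0,"wx": 0,"wy": 0,"wz": -0.144,"claw": 1},{"tx": -0.23,"ty": 0.85,"tz": 0,"wx": 0,"wy": 0,"wz": -0.144,"claw": 1},{"tx": -0.26,"ty": 0.95,"tz": 0,"wx": 0,"wy": 0,"wz": -0.144,"claw": 1},{"tx": -0.268,"ty": 1.0,"tz": 0,"wx": 0,"wy": 0,"wz": -0.144,"claw": 1},{"tx": -0.268,"ty": 1.0,"tz": 0,"wx": 0,"wy": 0,"wz": -0.144,"claw": 1},{"tx": -0.268,"ty": 1.0,"tz": 0,"wx": 0,"wy": 0,"wz": -0.144,"claw": 1}]'

```text
clock: 6.55
eef_pos: [464.2, -293.3, 300.8]
tool_rot: [-3.139, 0.001, 0.384]
force: [0.4, 0.8, -2.8]
width: 18.9
gripper_force: 59.1
```

Run:
```python
from h import *
s=ctrl.read_state(); p=ctrl.get_image('wrist'); print(s['eef_pos'],s['tool_rot'],s['force'])
save(p,'w2.png'); W=cloud(p,s)
x,y,z=W[...,0],W[...,1],W[...,2]
near=np.hypot(x-545,y+294)<125
q=W[near&(z>150)&(z<172)]; print('bar',len(q),q.mean(0).round(1),q.min(0).round(),q.max(0).round())
(cx,cy),sz,a=cv2.minAreaRect(q[:,:2].astype(np.float32)); print(cx,cy,sz,a)
d=np.linalg.svd((q-q.mean(0))[:,:2],full_matrices=False)[2][0]; print(np.degrees(np.arctan2(d[1],d[0])))
ds=W[near&(z>104)&(z<114)]; print('disc z',np.median(ds[:,2]))
h=W[near&(z>140)&(z<150)]; print('140-150',len(h),np.median(h,0))
# tool stuff near
i=W[(np.hypot(x-s['eef_pos'][0],y-s['eef_pos'][1])<45)&(z>200)&(z<290)]; print('lifter',len(i),i.min(0),i.max(0))
```

```text
[ 464.22538097 -293.2857066   300.8461767 ] [-3.13885772e+00  1.14061632e-03  3.84184567e-01] [ 0.44804592  0.81591286 -2.83849324]
bar 2077 [ 546.5 -294.9  159.9] [ 519. -355.  155.] [ 573. -235.  163.]
546.5787353515625 -295.31463623046875 (9.151268005371094, 129.76333618164062) 21.99847412109375
-68.01882555031305
disc z 108.86039404149119
140-150 1551 [ 515.0146263  -215.84369175  143.91037952]Traceback (most recent call last):
  File "<stdin>", line 12, in <module>
    return umr_minimum(a, axis, None, out, keepdims, initial, where)
ValueError: zero-size array to reduction operation minimum which has no identity
```

View pics/w2.png

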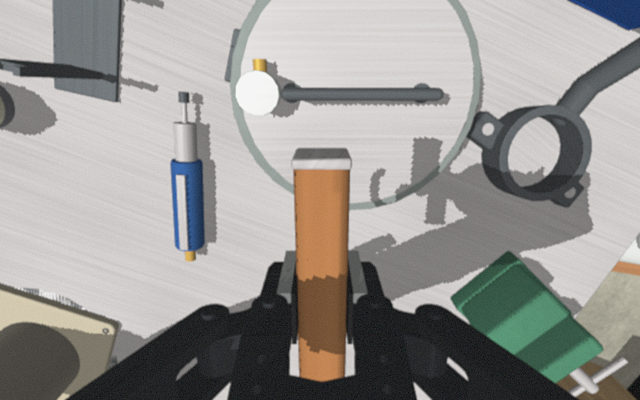

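The wrist view shows the loop bar from (290,93) to (440,93) with the head at (258,93), and the lifter held square. The bar's middle is at (546.5, -295), running at 112°. I'll go beside the bar, 25 mm towards the head.

```bash
cat >> h.py <<'E'
M=np.array([546.5,-295.,0]); a=np.radians(22); U=np.array([np.cos(a),np.sin(a),0]); V=np.array([-np.sin(a),np.cos(a),0])
def at(s,b,z): return M+s*V+b*U+[0,0,z]
E
python3 - <<'E'
from h import *
to(at(25,-42,209),22)
E
```

```text
at [ 464.7 -292.7  301.1] yaw 22.1 t 6.6
shift [0.1102 0.027  0.3067] turn [-0.0017  0.0004  0.001 ]
```

jog_arm --plan '[{"tx": 0.05,"ty": 0.013,"tz": 0.02,"wx": 0,"wy": 0,"wz": 0,"claw": 1},{"tx": 0.1,"ty": 0.027,"tz": 0.08,"wx": 0,"wy": 0,"wz": 0,"claw": 1},{"tx": 0.11,"ty": 0.027,"tz": 0.15,"wx": 0,"wy": 0,"wz": 0,"claw": 1},{"tx": 0.11,"ty": 0.027,"tz": 0.22,"wx": 0,"wy": 0,"wz": 0,"claw": 1},{"tx": 0.11,"ty": 0.027,"tz": 0.28,"wx": 0,"wy": 0,"wz": 0,"claw": 1},{"tx": 0.11,"ty": 0.027,"tz": 0.307,"wx": 0,"wy": 0,"wz": 0,"claw": 1},{"tx": 0.11,"ty": 0.027,"tz": 0.307,"wx": 0,"wy": 0,"wz": 0,"claw": 1},{"tx": 0.11,"ty": 0.027,"tz": 0.307,"wx": 0,"wy": 0,"wz": 0,"claw": 1}]'

```text
clock: 7.4
eef_pos: [499.3, -289.2, 210.4]
tool_rot: [3.141, -0.001, 0.386]
force: [0.1, 0.5, -2.2]
width: 19.3
gripper_force: 59.1
```

Run:
```python
from h import *
to(at(25,0,209),22); s=ctrl.read_state(); print(s['force'])
p=ctrl.get_image('wrist'); save(p,'w3.png'); W=cloud(p,s); rel=W-M
a=rel@U; b=rel@V; z=W[...,2]; m=(np.hypot(a,b)<100)&(z>104)&(z<114)
q=np.c_[a[m],b[m],z[m]]; print(len(q),np.linalg.lstsq(np.c_[q[:,:2],np.ones(len(q))],q[:,2],rcond=None)[0], q.min(0),q.max(0))
```

```text
at [ 499.3 -289.2  210.4] yaw 22.1 t 7.4
shift [ 0.1386 -0.0063  0.0048] turn [ 0.0005 -0.0004  0.001 ]
[ 0.11526538  0.51535867 -2.22740717]
49795 [1.06368371e-03 2.14824733e-04 1.08999110e+02] [-97.0157844  -99.95517647 106.25515662] [ 91.2341653   98.45423348 113.98400542]
```

View pics/w3.png

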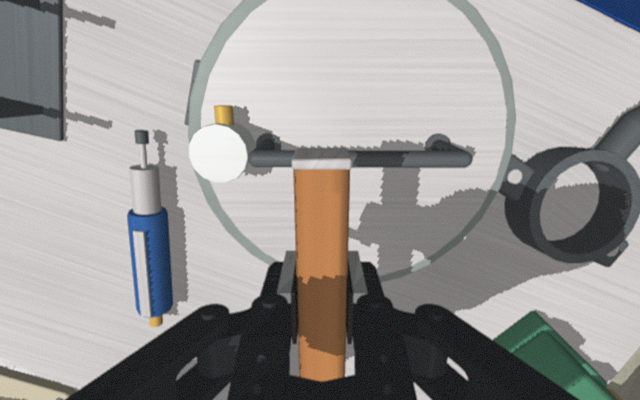

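The wrist view shows the hook beside the bar, with the handle's far end at (322,160) and the bar at row 158 under it. The disc plane fits to 0.001 rad. I'll slide the hook under the bar.

jog_arm --plan '[{"tx": 0.02,"ty": 0,"tz": 0.005,"wx": 0,"wy": 0,"wz": 0,"claw": 1},{"tx": 0.05,"ty": 0,"tz": 0.005,"wx": 0,"wy": 0,"wz": 0,"claw": 1},{"tx": 0.08,"ty": 0,"tz": 0.005,"wx": 0,"wy": 0,"wz": 0,"claw": 1},{"tx": 0.11,"ty": 0,"tz": 0.005,"wx": 0,"wy": 0,"wz": 0,"claw": 1},{"tx": 0.135,"ty": 0,"tz": 0.005,"wx": 0,"wy": 0,"wz": 0,"claw": 1},{"tx": 0.14,"ty": 0,"tz": 0.005,"wx": 0,"wy": 0,"wz": 0,"claw": 1},{"tx": 0.14,"ty": 0,"tz": 0.005,"wx": 0,"wy": 0,"wz": 0,"claw": 1}]'

```text
clock: 8.15
eef_pos: [537.5, -273.5, 208.3]
tool_rot: [-3.141, 0.0, 0.385]
force: [-0.3, -0.1, -2.1]
width: 18.9
gripper_force: 59.1
```

```bash
cat >> h.py <<'E'
def lidfit():
    """averaged force, hook place, lid plane from wrist depth; slopes along U, V"""
    F=[];P=[];S=[]
    for i in range(3):
        s=ctrl.read_state(); p=ctrl.get_image('wrist'); F.append(s['force']); P.append(s['eef_pos'])
        W=cloud(p,s); rel=W-M; a=rel@U; b=rel@V; z=W[...,2]; m=(np.hypot(a,b)<95)&(z>100)&(z<128)
        q=np.c_[a[m],b[m],z[m]]; c=np.array([0,0,109.])
        for t in (12,4,2):
            r=q[abs(q[:,2]-q[:,:2]@c[:2]-c[2])<t]; c=np.linalg.lstsq(np.c_[r[:,:2],np.ones(len(r))],r[:,2],rcond=None)[0]
        S.append(c)
    P=np.mean(P,0); r=P-M
    print('t',s['clock'],'F',np.mean(F,0).round(2),'tcp s,b,z',np.round([r@V,r@U,P[2]],1),'slopeU,V,z0',np.mean(S,0).round(4),np.std(S,0).round(4))
E
python3 - <<'E'
from h import *
lidfit()
E
```

```text
t 8.25 F [-0.37 -0.24 -2.25] tcp s,b,z [ 23.2  -0.7 208.4] slopeU,V,z0 [9.000000e-04 2.000000e-04 1.089446e+02] [0.0001 0.     0.0042]
```

jog_arm --plan '[{"tx": 0,"ty": 0,"tz": -0.02,"wx": 0,"wy": 0,"wz": 0,"claw": 1},{"tx": 0,"ty": 0,"tz": -0.045,"wx": 0,"wy": 0,"wz": 0,"claw": 1},{"tx": 0,"ty": 0,"tz": -0.058,"wx": 0,"wy": 0,"wz": 0,"claw": 1},{"tx": 0,"ty": 0,"tz": -0.062,"wx": 0,"wy": 0,"wz": 0,"claw": 1},{"tx": 0,"ty": 0,"tz": -0.065,"wx": 0,"wy": 0,"wz": 0,"claw": 1},{"tx": 0,"ty": 0,"tz": -0.068,"wx": 0,"wy": 0,"wz": 0,"claw": 1},{"tx": 0,"ty": 0,"tz": -0.071,"wx": 0,"wy": 0,"wz": 0,"claw": 1},{"tx": 0,"ty": 0,"tz": -0.074,"wx": 0,"wy": 0,"wz": 0,"claw": 1},{"tx": 0,"ty": 0,"tz": -0.077,"wx": 0,"wy": 0,"wz": 0,"claw": 1},{"tx": 0,"ty": 0,"tz": -0.08,"wx": 0,"wy": 0,"wz": 0,"claw": 1},{"tx": 0,"ty": 0,"tz": -0.08,"wx": 0,"wy": 0,"wz": 0,"claw": 1},{"tx": 0,"ty": 0,"tz": -0.08,"wx": 0,"wy": 0,"wz": 0,"claw": 1}]'

```text
clock: 9.5
eef_pos: [537.2, -273.5, 232.3]
tool_rot: [-3.141, 0.0, 0.385]
force: [1.2, 0.1, -4.8]
width: 19.0
gripper_force: 58.7
```

Run:
```python
from h import *
lidfit()
```

```text
t 9.6 F [ 0.75 -0.02 -5.33] tcp s,b,z [ 23.4  -0.5 232.3] slopeU,V,z0 [4.500000e-03 1.890000e-02 1.109513e+02] [0.0001 0.0002 0.0167]
```

The head side rose (slope 0.019), so the balance point is nearer the middle than 23 mm. I'll try 12 mm.

jog_arm --plan '[{"tx": 0,"ty": 0,"tz": 0.006,"wx": 0,"wy": 0,"wz": 0,"claw": 1},{"tx": 0,"ty": 0,"tz": 0.016,"wx": 0,"wy": 0,"wz": 0,"claw": 1},{"tx": 0,"ty": 0,"tz": 0.023,"wx": 0,"wy": 0,"wz": 0,"claw": 1},{"tx": 0,"ty": 0.019,"tz": 0.023,"wx": 0,"wy": 0,"wz": 0,"claw": 1},{"tx": 0,"ty": 0.038,"tz": 0.023,"wx": 0,"wy": 0,"wz": 0,"claw": 1},{"tx": 0,"ty": 0.038,"tz": 0.016,"wx": 0,"wy": 0,"wz": 0,"claw": 1},{"tx": 0,"ty": 0.038,"tz": 0.01,"wx": 0,"wy": 0,"wz": 0,"claw": 1},{"tx": 0,"ty": 0.038,"tz": 0.006,"wx": 0,"wy": 0,"wz": 0,"claw": 1},{"tx": 0,"ty": 0.038,"tz": 0.002,"wx": 0,"wy": 0,"wz": 0,"claw": 1},{"tx": 0,"ty": 0.038,"tz": -0.002,"wx": 0,"wy": 0,"wz": 0,"claw": 1},{"tx": 0,"ty": 0.038,"tz": -0.002,"wx": 0,"wy": 0,"wz": 0,"claw": 1},{"tx": 0,"ty": 0.038,"tz": -0.002,"wx": 0,"wy": 0,"wz": 0,"claw": 1}]'

```text
clock: 10.85
eef_pos: [541.6, -284.1, 233.0]
tool_rot: [-3.141, 0.0, 0.385]
force: [0.6, 0.1, -6.6]
width: 19.1
gripper_force: 58.7
```

Run:
```python
from h import *
lidfit()
```

```text
t 10.95 F [-0.09 -0.1  -6.24] tcp s,b,z [ 12.   -0.5 233. ] slopeU,V,z0 [ 7.500000e-03 -3.170000e-02  1.123758e+02] [0.0001 0.     0.0092]
```

At 12 mm it tips the other way (-0.032). Next I'll try 17.5 mm.

jog_arm --plan '[{"tx": 0,"ty": 0,"tz": 0.006,"wx": 0,"wy": 0,"wz": 0,"claw": 1},{"tx": 0,"ty": 0,"tz": 0.016,"wx": 0,"wy": 0,"wz": 0,"claw": 1},{"tx": 0,"ty": 0,"tz": 0.025,"wx": 0,"wy": 0,"wz": 0,"claw": 1},{"tx": 0,"ty": -0.018,"tz": 0.025,"wx": 0,"wy": 0,"wz": 0,"claw": 1},{"tx": 0,"ty": -0.018,"tz": 0.018,"wx": 0,"wy": 0,"wz": 0,"claw": 1},{"tx": 0,"ty": -0.018,"tz": 0.012,"wx": 0,"wy": 0,"wz": 0,"claw": 1},{"tx": 0,"ty": -0.018,"tz": 0.007,"wx": 0,"wy": 0,"wz": 0,"claw": 1},{"tx": 0,"ty": -0.018,"tz": 0.002,"wx": 0,"wy": 0,"wz": 0,"claw": 1},{"tx": 0,"ty": -0.018,"tz": -0.003,"wx": 0,"wy": 0,"wz": 0,"claw": 1},{"tx": 0,"ty": -0.018,"tz": -0.007,"wx": 0,"wy": 0,"wz": 0,"claw": 1},{"tx": 0,"ty": -0.018,"tz": -0.007,"wx": 0,"wy": 0,"wz": 0,"claw": 1},{"tx": 0,"ty": -0.018,"tz": -0.007,"wx": 0,"wy": 0,"wz": 0,"claw": 1}]'

```text
clock: 12.2
eef_pos: [539.6, -279.2, 235.1]
tool_rot: [-3.141, 0.0, 0.385]
force: [0.2, 0.9, -6.9]
width: 19.3
gripper_force: 58.7
```

Run:
```python
from h import *
lidfit()
```

```text
t 12.3 F [ 0.2   0.18 -6.48] tcp s,b,z [ 17.2  -0.5 235.1] slopeU,V,z0 [1.670000e-02 3.960000e-02 1.134872e+02] [0.0001 0.0001 0.0067]
```

jog_arm --plan '[{"tx": 0,"ty": 0,"tz": 0.006,"wx": 0,"wy": 0,"wz": 0,"claw": 1},{"tx": 0,"ty": 0,"tz": 0.016,"wx": 0,"wy": 0,"wz": 0,"claw": 1},{"tx": 0,"ty": 0,"tz": 0.026,"wx": 0,"wy": 0,"wz": 0,"claw": 1},{"tx": 0,"ty": 0,"tz": 0.032,"wx": 0,"wy": 0,"wz": 0,"claw": 1},{"tx": 0,"ty": 0.009,"tz": 0.032,"wx": 0,"wy": 0,"wz": 0,"claw": 1},{"tx": 0,"ty": 0.009,"tz": 0.025,"wx": 0,"wy": 0,"wz": 0,"claw": 1},{"tx": 0,"ty": 0.009,"tz": 0.018,"wx": 0,"wy": 0,"wz": 0,"claw": 1},{"tx": 0,"ty": 0.009,"tz": 0.012,"wx": 0,"wy": 0,"wz": 0,"claw": 1},{"tx": 0,"ty": 0.009,"tz": 0.007,"wx": 0,"wy": 0,"wz": 0,"claw": 1},{"tx": 0,"ty": 0.009,"tz": 0.002,"wx": 0,"wy": 0,"wz": 0,"claw": 1},{"tx": 0,"ty": 0.009,"tz": -0.001,"wx": 0,"wy": 0,"wz": 0,"claw": 1},{"tx": 0,"ty": 0.009,"tz": -0.001,"wx": 0,"wy": 0,"wz": 0,"claw": 1}]'

```text
clock: 13.55
eef_pos: [540.6, -281.7, 235.5]
tool_rot: [-3.142, 0.0, 0.385]
force: [0.6, -0.2, -7.0]
width: 18.8
gripper_force: 58.8
```

Run:
```python
from h import *
lidfit()
```

```text
t 13.65 F [ 0.1  -0.17 -6.44] tcp s,b,z [ 14.5  -0.5 235.5] slopeU,V,z0 [ 2.200000e-02 -1.760000e-02  1.147934e+02] [0.0001 0.0002 0.0505]
```

At 14.5 mm the lid hangs free, level within 0.03 rad. Now I'll lift it smoothly.

jog_arm --plan '[{"tx": 0,"ty": 0,"tz": -0.0033,"wx": 0,"wy": 0,"wz": 0,"claw": 1},{"tx": 0,"ty": 0,"tz": -0.0133,"wx": 0,"wy": 0,"wz": 0,"claw": 1},{"tx": 0,"ty": 0,"tz": -0.03,"wx": 0,"wy": 0,"wz": 0,"claw": 1},{"tx": 0,"ty": 0,"tz": -0.0533,"wx": 0,"wy": 0,"wz": 0,"claw": 1},{"tx": 0,"ty": 0,"tz": -0.08,"wx": 0,"wy": 0,"wz": 0,"claw": 1},{"tx": 0,"ty": 0,"tz": -0.11,"wx": 0,"wy": 0,"wz": 0,"claw": 1},{"tx": 0,"ty": 0,"tz": -0.14,"wx": 0,"wy": 0,"wz": 0,"claw": 1},{"tx": 0,"ty": 0,"tz": -0.167,"wx": 0,"wy": 0,"wz": 0,"claw": 1},{"tx": 0,"ty": 0,"tz": -0.19,"wx": 0,"wy": 0,"wz": 0,"claw": 1},{"tx": 0,"ty": 0,"tz": -0.207,"wx": 0,"wy": 0,"wz": 0,"claw": 1},{"tx": 0,"ty": 0,"tz": -0.217,"wx": 0,"wy": 0,"wz": 0,"claw": 1},{"tx": 0,"ty": 0,"tz": -0.22,"wx": 0,"wy": 0,"wz": 0,"claw": 1}]'

```text
clock: 14.9
eef_pos: [540.7, -281.8, 301.8]
tool_rot: [3.141, -0.0, 0.385]
force: [-0.1, -0.5, -5.5]
width: 18.9
gripper_force: 58.8
```

```bash
cat >> h.py <<'E'
def lidnow(n=2,zr=(20,300)):
    "lid centre/tilt while hung, seen by the wrist camera: plane fit near TCP, height relative"
    for i in range(n):
        s=ctrl.read_state(); p=ctrl.get_image('wrist'); W=cloud(p,s); e=np.array(s['eef_pos'])
        rel=W-e; a=rel@U; b=rel@V+14.5; z=rel[...,2]; m=(np.hypot(a,b)<95)&(abs(z+122)<14)
        q=np.c_[a[m],b[m],z[m]]; c=np.array([0,0,-122.])
        for t in (14,6,3):
            r=q[abs(q[:,2]-q[:,:2]@c[:2]-c[2])<t]; c=np.linalg.lstsq(np.c_[r[:,:2],np.ones(len(r))],r[:,2],rcond=None)[0]
        print('t',s['clock'],'F',s['force'].round(1),'tcp',e.round(1),'slopes',c.round(4),len(r))
    return p,s
E
python3 - <<'E'
from h import *
lidnow(2)
# ring from the top camera / scene initial clouds
for n in ['top','scene']:
    W=np.load(n+'.npy'); x,y,z=W[...,0],W[...,1],W[...,2]; q=W[(np.hypot(x-577,y-273)<125)&(z>45)&(z<52)]
    h=cv2.convexHull(q[:,:2].astype(np.float32))[:,0]; print(n,cv2.fitEllipse(h),cv2.minEnclosingCircle(h),np.median(q[:,2]))
E
```

```text
t 14.9 F [-0.1 -0.5 -5.5] tcp [ 540.7 -281.8  301.8] slopes [ 2.050000e-02 -1.620000e-02 -1.206818e+02] 29148
t 14.95 F [ 0.1  0.2 -5.8] tcp [ 540.6 -281.7  301.6] slopes [ 1.990000e-02 -1.600000e-02 -1.206748e+02] 29146
top ((574.0662841796875, 273.08447265625), (221.48191833496094, 222.3286590576172), 170.0733184814453) ((573.8992919921875, 273.3651428222656), 111.90736389160156) 47.96451812361806
scene ((578.4147338867188, 273.4412536621094), (221.41017150878906, 225.91148376464844), 47.43231201171875) ((579.4395751953125, 274.5128479003906), 113.97339630126953) 47.97105233170487
```

The lid hangs steady (slopes 0.020, -0.016). I'll carry it halfway to the rest with gentle acceleration.

jog_arm --plan '[{"tx": 0.0014,"ty": -0.003,"tz": 0,"wx": 0,"wy": 0,"wz": 0,"claw": 1},{"tx": 0.0056,"ty": -0.0119,"tz": 0,"wx": 0,"wy": 0,"wz": 0,"claw": 1},{"tx": 0.0127,"ty": -0.0268,"tz": 0,"wx": 0,"wy": 0,"wz": 0,"claw": 1},{"tx": 0.0225,"ty": -0.0477,"tz": 0,"wx": 0,"wy": 0,"wz": 0,"claw": 1},{"tx": 0.0352,"ty": -0.0746,"tz": 0,"wx": 0,"wy": 0,"wz": 0,"claw": 1},{"tx": 0.0506,"ty": -0.1074,"tz": 0,"wx": 0,"wy": 0,"wz": 0,"claw": 1},{"tx": 0.0689,"ty": -0.146,"tz": 0,"wx": 0,"wy": 0,"wz": 0,"claw": 1},{"tx": 0.09,"ty": -0.1907,"tz": 0,"wx": 0,"wy": 0,"wz": 0,"claw": 1},{"tx": 0.1139,"ty": -0.2416,"tz": 0,"wx": 0,"wy": 0,"wz": 0,"claw": 1},{"tx": 0.1405,"ty": -0.2981,"tz": 0,"wx": 0,"wy": 0,"wz": 0,"claw": 1},{"tx": 0.1701,"ty": -0.3608,"tz": 0,"wx": 0,"wy": 0,"wz": 0,"claw": 1},{"tx": 0.2025,"ty": -0.4295,"tz": 0,"wx": 0,"wy": 0,"wz": 0,"claw": 1}]'

```text
clock: 16.2
eef_pos: [548.6, -137.8, 301.6]
tool_rot: [-3.141, -0.0, 0.385]
force: [-0.1, 0.1, -6.0]
width: 19.0
gripper_force: 58.8
```

jog_arm --plan '[{"tx": 0.0324,"ty": -0.0686,"tz": 0,"wx": 0,"wy": 0,"wz": 0,"claw": 1},{"tx": 0.062,"ty": -0.1314,"tz": 0,"wx": 0,"wy": 0,"wz": 0,"claw": 1},{"tx": 0.0886,"ty": -0.1879,"tz": 0,"wx": 0,"wy": 0,"wz": 0,"claw": 1},{"tx": 0.1126,"ty": -0.2388,"tz": 0,"wx": 0,"wy": 0,"wz": 0,"claw": 1},{"tx": 0.1337,"ty": -0.2835,"tz": 0,"wx": 0,"wy": 0,"wz": 0,"claw": 1},{"tx": 0.1519,"ty": -0.3221,"tz": 0,"wx": 0,"wy": 0,"wz": 0,"claw": 1},{"tx": 0.1673,"ty": -0.3549,"tz": 0,"wx": 0,"wy": 0,"wz": 0,"claw": 1},{"tx": 0.18,"ty": -0.3817,"tz": 0,"wx": 0,"wy": 0,"wz": 0,"claw": 1},{"tx": 0.1898,"ty": -0.4027,"tz": 0,"wx": 0,"wy": 0,"wz": 0,"claw": 1},{"tx": 0.1969,"ty": -0.4176,"tz": 0,"wx": 0,"wy": 0,"wz": 0,"claw": 1},{"tx": 0.2011,"ty": -0.4265,"tz": 0,"wx": 0,"wy": 0,"wz": 0,"claw": 1},{"tx": 0.2025,"ty": -0.4295,"tz": 0,"wx": 0,"wy": 0,"wz": 0,"claw": 1}]'

```text
clock: 17.4
eef_pos: [556.6, 2.7, 301.5]
tool_rot: [3.141, 0.0, 0.384]
force: [0.5, -0.1, -6.2]
width: 19.1
gripper_force: 58.8
```

Run:
```python
from h import *
p,s=lidnow(2); save(p,'w4.png'); W=cloud(p,s); np.save('w4.npy',W); e=np.array(s['eef_pos'])
x,y,z=W[...,0],W[...,1],W[...,2]
q=W[(np.hypot(x-577,y-273)<130)&(z>45)&(z<52)]; print('ring',len(q),q.min(0),q.max(0))
from scipy.optimize import least_squares
def circ(m,r,c0):
    k=cv2.morphologyEx(m.astype(np.uint8),cv2.MORPH_CLOSE,np.ones((3,3),np.uint8)); ed=k-cv2.erode(k,np.ones((3,3),np.uint8))
    b=W[ed>0][:,:2]; b=b[~np.isnan(b[:,0])]; b=b[abs(np.hypot(*(b-c0).T)-r)<12]
    f=least_squares(lambda c:np.hypot(*(b-c).T)-r,c0,loss='soft_l1'); return f.x,len(b),np.median(abs(f.fun))
m=(np.hypot(x-577,y-273)<130)&(z>44)&(z<52)
print('ring outer',circ(m,112,np.array([578,273.])),'inner',circ(m,81,np.array([578,273.])))
c0=(e-14.5*V)[:2]; m=(np.hypot(x-c0[0],y-c0[1])<118)&(abs(z-e[2]+121)<8)
c,n,r=circ(m,108,c0); print('lid',c,n,r,'rel U,V',(c-e[:2])@U[:2],(c-e[:2])@V[:2])
```

```text
t 17.4 F [ 0.5 -0.1 -6.2] tcp [556.6   2.7 301.5] slopes [ 3.060000e-02  1.000000e-03 -1.209165e+02] 29024
t 17.45 F [ 0.   0.1 -6.2] tcp [556.6   2.6 301.5] slopes [ 2.960000e-02 -2.000000e-04 -1.208862e+02] 29024
ring 9803 [467.05284613 161.54241219  45.00188007] [656.71864059 367.73395874  51.72814353]
ring outer (array([579.91474537, 273.78564134]), 432, np.float64(0.5754167538169881)) inner (array([578.53708536, 272.55989363]), 431, np.float64(0.38825522524780354))
lid [563.28738984 -10.46687241] 925 0.8348519879486673 rel U,V 1.30261897777709 -14.654946210142606
```

View pics/w4.png

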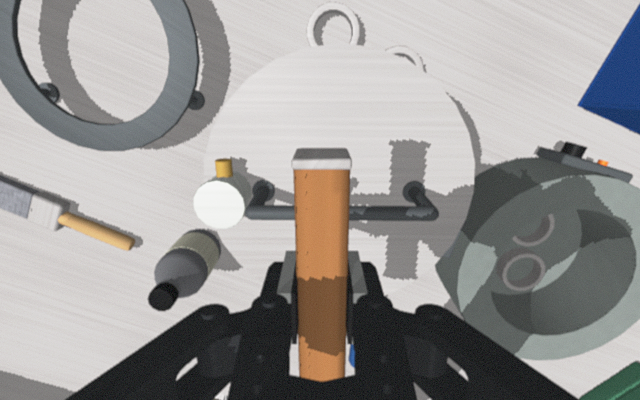

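The wrist view shows the lid level, hanging at rows 50-270, and the rest at upper left around (100,20), measured at (579, 273). I'll carry it the second half.

jog_arm --plan '[{"tx": 0.0014,"ty": -0.003,"tz": 0,"wx": 0,"wy": 0,"wz": 0,"claw": 1},{"tx": 0.0056,"ty": -0.0119,"tz": 0,"wx": 0,"wy": 0,"wz": 0,"claw": 1},{"tx": 0.0126,"ty": -0.0267,"tz": 0,"wx": 0,"wy": 0,"wz": 0,"claw": 1},{"tx": 0.0224,"ty": -0.0475,"tz": 0,"wx": 0,"wy": 0,"wz": 0,"claw": 1},{"tx": 0.035,"ty": -0.0743,"tz": 0,"wx": 0,"wy": 0,"wz": 0,"claw": 1},{"tx": 0.0503,"ty": -0.107,"tz": 0,"wx": 0,"wy": 0,"wz": 0,"claw": 1},{"tx": 0.0685,"ty": -0.1455,"tz": 0,"wx": 0,"wy": 0,"wz": 0,"claw": 1},{"tx": 0.0894,"ty": -0.19,"tz": 0,"wx": 0,"wy": 0,"wz": 0,"claw": 1},{"tx": 0.1132,"ty": -0.2408,"tz": 0,"wx": 0,"wy": 0,"wz": 0,"claw": 1},{"tx": 0.1396,"ty": -0.2971,"tz": 0,"wx": 0,"wy": 0,"wz": 0,"claw": 1},{"tx": 0.169,"ty": -0.3596,"tz": 0,"wx": 0,"wy": 0,"wz": 0,"claw": 1},{"tx": 0.2012,"ty": -0.4282,"tz": 0,"wx": 0,"wy": 0,"wz": 0,"claw": 1}]'

```text
clock: 18.7
eef_pos: [564.2, 146.3, 301.5]
tool_rot: [-3.141, 0.0, 0.385]
force: [-1.1, -0.7, -6.1]
width: 19.0
gripper_force: 58.8
```

jog_arm --plan '[{"tx": 0.0322,"ty": -0.0684,"tz": 0,"wx": 0,"wy": 0,"wz": 0,"claw": 1},{"tx": 0.0616,"ty": -0.131,"tz": 0,"wx": 0,"wy": 0,"wz": 0,"claw": 1},{"tx": 0.088,"ty": -0.1873,"tz": 0,"wx": 0,"wy": 0,"wz": 0,"claw": 1},{"tx": 0.1119,"ty": -0.2381,"tz": 0,"wx": 0,"wy": 0,"wz": 0,"claw": 1},{"tx": 0.1328,"ty": -0.2826,"tz": 0,"wx": 0,"wy": 0,"wz": 0,"claw": 1},{"tx": 0.1509,"ty": -0.3212,"tz": 0,"wx": 0,"wy": 0,"wz": 0,"claw": 1},{"tx": 0.1662,"ty": -0.3538,"tz": 0,"wx": 0,"wy": 0,"wz": 0,"claw": 1},{"tx": 0.1788,"ty": -0.3806,"tz": 0,"wx": 0,"wy": 0,"wz": 0,"claw": 1},{"tx": 0.1886,"ty": -0.4015,"tz": 0,"wx": 0,"wy": 0,"wz": 0,"claw": 1},{"tx": 0.1956,"ty": -0.4163,"tz": 0,"wx": 0,"wy": 0,"wz": 0,"claw": 1},{"tx": 0.1998,"ty": -0.4252,"tz": 0,"wx": 0,"wy": 0,"wz": 0,"claw": 1},{"tx": 0.2012,"ty": -0.4282,"tz": 0,"wx": 0,"wy": 0,"wz": 0,"claw": 1}]'

```text
clock: 19.9
eef_pos: [572.1, 286.2, 301.5]
tool_rot: [3.142, 0.0, 0.384]
force: [-0.6, -0.5, -5.8]
width: 19.0
gripper_force: 58.8
```

```bash
cat >> h.py <<'E'
from scipy.optimize import least_squares
def circ(W,m,r,c0):
    k=cv2.morphologyEx(m.astype(np.uint8),cv2.MORPH_CLOSE,np.ones((3,3),np.uint8)); ed=k-cv2.erode(k,np.ones((3,3),np.uint8))
    b=W[ed>0][:,:2]; b=b[~np.isnan(b[:,0])]; b=b[abs(np.hypot(*(b-c0).T)-r)<12]
    f=least_squares(lambda c:np.hypot(*(b-c).T)-r,c0,loss='soft_l1'); return f.x.round(1),len(b),np.median(abs(f.fun)).round(2)
E
python3 - <<'E'
from h import *
p,s=lidnow(2); W=cloud(p,s); e=np.array(s['eef_pos']); x,y,z=W[...,0],W[...,1],W[...,2]
c0=(e-14.5*V)[:2]; m=(np.hypot(x-c0[0],y-c0[1])<118)&(abs(z-e[2]+121)<8); print('lid',circ(W,m,108,c0))
m=(np.hypot(x-579,y-273)<130)&(z>44)&(z<52)
print('ring outer',circ(W,m,112,np.array([579,273.])),m.sum())
E
```

```text
t 19.9 F [-0.6 -0.5 -5.8] tcp [572.1 286.2 301.5] slopes [ 3.080000e-02  7.000000e-04 -1.209436e+02] 29026
t 19.95 F [-0.9  0.3 -6. ] tcp [572.1 286.1 301.5] slopes [ 2.990000e-02 -1.000000e-03 -1.209086e+02] 29037
lid (array([578.9, 272.9]), 927, np.float64(0.83))
ring outer (array([579., 273.]), 0, np.float64(nan)) 0
  return _methods._mean(a, axis=axis, dtype=dtype,
  ret = ret.dtype.type(ret / rcount)
```

Lid is centred over the rest. I'll lower it.

jog_arm --plan '[{"tx": 0,"ty": 0,"tz": 0.0033,"wx": 0,"wy": 0,"wz": 0,"claw": 1},{"tx": 0,"ty": 0,"tz": 0.0167,"wx": 0,"wy": 0,"wz": 0,"claw": 1},{"tx": 0,"ty": 0,"tz": 0.04,"wx": 0,"wy": 0,"wz": 0,"claw": 1},{"tx": 0,"ty": 0,"tz": 0.0733,"wx": 0,"wy": 0,"wz": 0,"claw": 1},{"tx": 0,"ty": 0,"tz": 0.1167,"wx": 0,"wy": 0,"wz": 0,"claw": 1},{"tx": 0,"ty": 0,"tz": 0.1667,"wx": 0,"wy": 0,"wz": 0,"claw": 1},{"tx": 0,"ty": 0,"tz": 0.2167,"wx": 0,"wy": 0,"wz": 0,"claw": 1},{"tx": 0,"ty": 0,"tz": 0.26,"wx": 0,"wy": 0,"wz": 0,"claw": 1},{"tx": 0,"ty": 0,"tz": 0.2933,"wx": 0,"wy": 0,"wz": 0,"claw": 1},{"tx": 0,"ty": 0,"tz": 0.3167,"wx": 0,"wy": 0,"wz": 0,"claw": 1},{"tx": 0,"ty": 0,"tz": 0.33,"wx": 0,"wy": 0,"wz": 0,"claw": 1},{"tx": 0,"ty": 0,"tz": 0.3333,"wx": 0,"wy": 0,"wz": 0,"claw": 1}]'

```text
clock: 21.2
eef_pos: [572.1, 286.1, 201.3]
tool_rot: [3.142, 0.0, 0.385]
force: [-0.3, 0.1, -4.9]
width: 19.3
gripper_force: 58.8
```

Run:
```python
from h import *
p,s=lidnow(1); W=cloud(p,s); e=np.array(s['eef_pos']); x,y,z=W[...,0],W[...,1],W[...,2]
c0=(e-14.5*V)[:2]; m=(np.hypot(x-c0[0],y-c0[1])<118)&(abs(z-e[2]+121)<8); print('lid',circ(W,m,108,c0))
```

```text
t 21.2 F [-0.3  0.1 -4.9] tcp [572.1 286.1 201.3] slopes [ 2.610000e-02 -1.710000e-02 -1.206926e+02] 29157
lid (array([578.9, 272.3]), 924, np.float64(0.79))
```

jog_arm --plan '[{"tx": 0,"ty": 0,"tz": 0.0033,"wx": 0,"wy": 0,"wz": 0,"claw": 1},{"tx": 0,"ty": 0,"tz": 0.01,"wx": 0,"wy": 0,"wz": 0,"claw": 1},{"tx": 0,"ty": 0,"tz": 0.0167,"wx": 0,"wy": 0,"wz": 0,"claw": 1},{"tx": 0,"ty": 0,"tz": 0.0267,"wx": 0,"wy": 0,"wz": 0,"claw": 1},{"tx": 0,"ty": 0,"tz": 0.0367,"wx": 0,"wy": 0,"wz": 0,"claw": 1},{"tx": 0,"ty": 0,"tz": 0.0467,"wx": 0,"wy": 0,"wz": 0,"claw": 1},{"tx": 0,"ty": 0,"tz": 0.0567,"wx": 0,"wy": 0,"wz": 0,"claw": 1},{"tx": 0,"ty": 0,"tz": 0.0633,"wx": 0,"wy": 0,"wz": 0,"claw": 1},{"tx": 0,"ty": 0,"tz": 0.068,"wx": 0,"wy": 0,"wz": 0,"claw": 1},{"tx": 0,"ty": 0,"tz": 0.072,"wx": 0,"wy": 0,"wz": 0,"claw": 1},{"tx": 0,"ty": 0,"tz": 0.075,"wx": 0,"wy": 0,"wz": 0,"claw": 1},{"tx": 0,"ty": 0,"tz": 0.078,"wx": 0,"wy": 0,"wz": 0,"claw": 1}]'

```text
clock: 22.45
eef_pos: [572.1, 286.2, 178.1]
tool_rot: [-3.142, -0.0, 0.385]
force: [0.3, -0.3, -6.7]
width: 19.0
gripper_force: 58.8
```

jog_arm --plan '[{"tx": 0,"ty": 0,"tz": 0.003,"wx": 0,"wy": 0,"wz": 0,"claw": 1},{"tx": 0,"ty": 0,"tz": 0.006,"wx": 0,"wy": 0,"wz": 0,"claw": 1},{"tx": 0,"ty": 0,"tz": 0.009,"wx": 0,"wy": 0,"wz": 0,"claw": 1},{"tx": 0,"ty": 0,"tz": 0.012,"wx": 0,"wy": 0,"wz": 0,"claw": 1},{"tx": 0,"ty": 0,"tz": 0.015,"wx": 0,"wy": 0,"wz": 0,"claw": 1},{"tx": 0,"ty": 0,"tz": 0.018,"wx": 0,"wy": 0,"wz": 0,"claw": 1},{"tx": 0,"ty": 0,"tz": 0.021,"wx": 0,"wy": 0,"wz": 0,"claw": 1},{"tx": 0,"ty": 0,"tz": 0.025,"wx": 0,"wy": 0,"wz": 0,"claw": 1},{"tx": 0,"ty": 0,"tz": 0.03,"wx": 0,"wy": 0,"wz": 0,"claw": 1},{"tx": 0,"ty": 0,"tz": 0.035,"wx": 0,"wy": 0,"wz": 0,"claw": 1},{"tx": 0,"ty": 0,"tz": 0.035,"wx": 0,"wy": 0,"wz": 0,"claw": 1},{"tx": 0,"ty": 0,"tz": 0.035,"wx": 0,"wy": 0,"wz": 0,"claw": 1}]'

```text
clock: 23.65
eef_pos: [572.1, 286.2, 167.6]
tool_rot: [3.142, -0.0, 0.385]
force: [0.8, -0.4, -2.7]
width: 18.8
gripper_force: 59.2
```

```bash
cat >> h.py <<'E'
def lidrest():
    s=ctrl.read_state(); p=ctrl.get_image('wrist'); W=cloud(p,s); rel=W-[579,273,52]; z=rel[...,2]; m=(np.hypot(rel[...,0],rel[...,1])<100)&(abs(z)<6)
    q=rel[m]; c=np.linalg.lstsq(np.c_[q[:,:2],np.ones(len(q))],q[:,2],rcond=None)[0]
    m=(np.hypot(rel[...,0],rel[...,1])<118)&(abs(z-1)<2.6); k=circ(W,m,108,np.array([579,273.]))
    print('F',s['force'].round(1),'tcp',s['eef_pos'].round(1),'slope xy, dz',c.round(4),len(q),'centre',k); return p
E
python3 -c "
from h import *
lidrest()"
```

```text
F [ 0.8 -0.4 -2.7] tcp [572.1 286.2 167.6] slope xy, dz [ 0.0006  0.0006 -0.0402] 34415 centre (array([577.7, 272.6]), 943, np.float64(0.8))
```

The lid lies flat and home in the rest, with slope below 0.001 and the centre about 1 mm off. I'll unhook.

jog_arm --plan '[{"tx": 0,"ty": 0,"tz": 0.015,"wx": 0,"wy": 0,"wz": 0,"claw": 1},{"tx": 0,"ty": 0,"tz": 0.035,"wx": 0,"wy": 0,"wz": 0,"claw": 1},{"tx": 0,"ty": 0,"tz": 0.042,"wx": 0,"wy": 0,"wz": 0,"claw": 1},{"tx": 0,"ty": 0,"tz": 0.042,"wx": 0,"wy": 0,"wz": 0,"claw": 1},{"tx": -0.015,"ty": 0,"tz": 0.042,"wx": 0,"wy": 0,"wz": 0,"claw": 1},{"tx": -0.045,"ty": 0,"tz": 0.042,"wx": 0,"wy": 0,"wz": 0,"claw": 1},{"tx": -0.085,"ty": 0,"tz": 0.042,"wx": 0,"wy": 0,"wz": 0,"claw": 1},{"tx": -0.125,"ty": 0,"tz": 0.042,"wx": 0,"wy": 0,"wz": 0,"claw": 1},{"tx": -0.16,"ty": 0,"tz": 0.042,"wx": 0,"wy": 0,"wz": 0,"claw": 1},{"tx": -0.18,"ty": 0,"tz": 0.042,"wx": 0,"wy": 0,"wz": 0,"claw": 1},{"tx": -0.18,"ty": 0,"tz": 0.042,"wx": 0,"wy": 0,"wz": 0,"claw": 1}]'

```text
clock: 24.8
eef_pos: [521.1, 265.7, 155.2]
tool_rot: [-3.141, 0.001, 0.384]
force: [0.2, 0.9, -1.8]
width: 19.1
gripper_force: 59.2
```

```bash
python3 -c "
from h import *
lidrest(); to([522,266,310],22)"
```

```text
F [ 0.2  0.9 -1.8] tcp [521.1 265.7 155.2] slope xy, dz [ 0.0008  0.0006 -0.0101] 48372 centre (array([579.2, 273.1]), 855, np.float64(0.94))
at [522.  266.  155.3] yaw 22.0 t 24.85
shift [ 3.000e-04 -0.000e+00 -5.157e-01] turn [-0.0002 -0.0004  0.0004]
```

Clear of the bar. I'll raise it, then go back over the cradle.

jog_arm --plan '[{"tx": 0,"ty": 0,"tz": -0.05,"wx": 0,"wy": 0,"wz": 0,"claw": 1},{"tx": 0,"ty": 0,"tz": -0.15,"wx": 0,"wy": 0,"wz": 0,"claw": 1},{"tx": 0,"ty": 0,"tz": -0.28,"wx": 0,"wy": 0,"wz": 0,"claw": 1},{"tx": 0,"ty": 0,"tz": -0.4,"wx": 0,"wy": 0,"wz": 0,"claw": 1},{"tx": 0,"ty": 0,"tz": -0.48,"wx": 0,"wy": 0,"wz": 0,"claw": 1},{"tx": 0,"ty": 0,"tz": -0.5,"wx": 0,"wy": 0,"wz": 0,"claw": 1},{"tx": 0,"ty": 0,"tz": -0.5,"wx": 0,"wy": 0,"wz": 0,"claw": 1}]'

```text
clock: 25.55
eef_pos: [522.6, 266.0, 306.0]
tool_rot: [-3.141, -0.002, 0.385]
force: [-0.4, 0.6, -2.9]
width: 18.9
gripper_force: 59.4
```

```bash
python3 -c "
from h import *
to([497.6,14.8,305],9.15)"
```

```text
at [522.6 266.  306. ] yaw 22.0 t 25.55
shift [-0.3915  0.7449  0.0024] turn [-0.0004 -0.0013  0.1432]
```

jog_arm --plan '[{"tx": -0.03,"ty": 0.06,"tz": 0,"wx": 0,"wy": 0,"wz": 0.02,"claw": 1},{"tx": -0.09,"ty": 0.18,"tz": 0,"wx": 0,"wy": 0,"wz": 0.05,"claw": 1},{"tx": -0.16,"ty": 0.31,"tz": 0,"wx": 0,"wy": 0,"wz": 0.08,"claw": 1},{"tx": -0.23,"ty": 0.44,"tz": 0,"wx": 0,"wy": 0,"wz": 0.11,"claw": 1},{"tx": -0.3,"ty": 0.57,"tz": 0,"wx": 0,"wy": 0,"wz": 0.13,"claw": 1},{"tx": -0.36,"ty": 0.68,"tz": 0,"wx": 0,"wy": 0,"wz": 0.143,"claw": 1},{"tx": -0.3915,"ty": 0.745,"tz": 0,"wx": 0,"wy": 0,"wz": 0.143,"claw": 1},{"tx": -0.3915,"ty": 0.745,"tz": 0,"wx": 0,"wy": 0,"wz": 0.143,"claw": 1},{"tx": -0.3915,"ty": 0.745,"tz": 0,"wx": 0,"wy": 0,"wz": 0.143,"claw": 1},{"tx": -0.3915,"ty": 0.745,"tz": 0,"wx": 0,"wy": 0,"wz": 0.143,"claw": 1}]'

```text
clock: 26.55
eef_pos: [496.5, 15.7, 304.1]
tool_rot: [-3.141, 0.002, 0.161]
force: [-0.1, 0.7, -2.2]
width: 19.2
gripper_force: 59.4
```

```bash
python3 -c "
from h import *
to([497.6,14.8,102.1],9.15)
s=ctrl.read_state(); p=ctrl.get_image('wrist'); W=cloud(p,s); x,y,z=W[...,0],W[...,1],W[...,2]
q=W[(abs(x-497)<110)&(abs(y-14)<60)&(z>3)&(z<9)][:,:2].astype(np.float32); print('base',len(q),cv2.minAreaRect(q))
q=W[(abs(x-497)<110)&(abs(y-14)<60)&(z>105)&(z<130)]; print('lips',len(q),q.min(0),q.max(0))
q=W[(abs(x-497)<110)&(abs(y-14)<60)&(z>328)&(z<345)]; print('handle top',len(q)); r=q-q.mean(0); print(np.linalg.lstsq(np.c_[r[:,:2],np.ones(len(r))],r[:,2],rcond=None)[0],cv2.minAreaRect(q[:,:2].astype(np.float32)))
"
```

```text
at [496.5  15.7 304.1] yaw 9.2 t 26.55
shift [0.0042 0.0039 0.6735] turn [-0.0003  0.0011  0.0009]
base 2586 ((495.73956298828125, 13.403861999511719), (148.6172637939453, 75.0790786743164), 9.235145568847656)
lips 435 [ 5.34936417e+02 -2.21334711e-01  1.06688958e+02] [549.03534437  41.98218433 126.73440815]
handle top 13512
[-1.40994619e-02  1.31582681e-03  1.10964682e-12] ((506.7926025390625, 17.128108978271484), (96.53337097167969, 49.424171447753906), 26.588895797729492)
```

jog_arm --plan '[{"tx": 0.004,"ty": 0.003,"tz": 0.05,"wx": 0,"wy": 0,"wz": 0,"claw": 1},{"tx": 0.004,"ty": 0.003,"tz": 0.15,"wx": 0,"wy": 0,"wz": 0,"claw": 1},{"tx": 0.004,"ty": 0.003,"tz": 0.27,"wx": 0,"wy": 0,"wz": 0,"claw": 1},{"tx": 0.004,"ty": 0.003,"tz": 0.39,"wx": 0,"wy": 0,"wz": 0,"claw": 1},{"tx": 0.004,"ty": 0.003,"tz": 0.49,"wx": 0,"wy": 0,"wz": 0,"claw": 1},{"tx": 0.004,"ty": 0.003,"tz": 0.56,"wx": 0,"wy": 0,"wz": 0,"claw": 1},{"tx": 0.004,"ty": 0.003,"tz": 0.6,"wx": 0,"wy": 0,"wz": 0,"claw": 1},{"tx": 0.004,"ty": 0.003,"tz": 0.62,"wx": 0,"wy": 0,"wz": 0,"claw": 1},{"tx": 0.004,"ty": 0.003,"tz": 0.64,"wx": 0,"wy": 0,"wz": 0,"claw": 1},{"tx": 0.004,"ty": 0.003,"tz": 0.655,"wx": 0,"wy": 0,"wz": 0,"claw": 1},{"tx": 0.004,"ty": 0.003,"tz": 0.665,"wx": 0,"wy": 0,"wz": 0,"claw": 1},{"tx": 0.004,"ty": 0.003,"tz": 0.668,"wx": 0,"wy": 0,"wz": 0,"claw": 1}]'

```text
clock: 27.8
eef_pos: [498.6, 14.0, 104.8]
tool_rot: [-3.141, -0.001, 0.16]
force: [0.1, -0.2, -1.5]
width: 18.9
gripper_force: 59.4
```

jog_arm --plan '[{"tx": 0,"ty": 0,"tz": 0.003,"wx": 0,"wy": 0,"wz": 0,"claw": 1},{"tx": 0,"ty": 0,"tz": 0.006,"wx": 0,"wy": 0,"wz": 0,"claw": 1},{"tx": 0,"ty": 0,"tz": 0.008,"wx": 0,"wy": 0,"wz": 0,"claw": 1},{"tx": 0,"ty": 0,"tz": 0.008,"wx": 0,"wy": 0,"wz": 0,"claw": 1}]'

```text
clock: 28.2
eef_pos: [498.4, 14.0, 102.2]
tool_rot: [-3.142, -0.0, 0.16]
force: [-0.7, 0.1, -2.2]
width: 19.2
gripper_force: 59.4
```

jog_arm --plan '[{"tx": 0,"ty": 0,"tz": 0.002,"wx": 0,"wy": 0,"wz": 0,"claw": 1},{"tx": 0,"ty": 0,"tz": 0.004,"wx": 0,"wy": 0,"wz": 0,"claw": 1},{"tx": 0,"ty": 0,"tz": 0.004,"wx": 0,"wy": 0,"wz": 0,"claw": 1}]'

```text
clock: 28.5
eef_pos: [498.4, 14.0, 102.1]
tool_rot: [-3.141, -0.001, 0.16]
force: [-2.8, -0.3, 9.9]
width: 19.1
gripper_force: 61.3
```

Seated on the posts. I'll open the gripper and rise.

jog_arm --plan '[{"tx": 0,"ty": 0,"tz": -0.002,"wx": 0,"wy": 0,"wz": 0,"claw": 0.8},{"tx": 0,"ty": 0,"tz": -0.002,"wx": 0,"wy": 0,"wz": 0,"claw": 0.5},{"tx": 0,"ty": 0,"tz": -0.002,"wx": 0,"wy": 0,"wz": 0,"claw": 0},{"tx": 0,"ty": 0,"tz": -0.002,"wx": 0,"wy": 0,"wz": 0,"claw": 0},{"tx": 0,"ty": 0,"tz": -0.002,"wx": 0,"wy": 0,"wz": 0,"claw": 0},{"tx": 0,"ty": 0,"tz": -0.03,"wx": 0,"wy": 0,"wz": 0,"claw": 0},{"tx": 0,"ty": 0,"tz": -0.1,"wx": 0,"wy": 0,"wz": 0,"claw": 0},{"tx": 0,"ty": 0,"tz": -0.25,"wx": 0,"wy": 0,"wz": 0,"claw": 0},{"tx": 0,"ty": 0,"tz": -0.4,"wx": 0,"wy": 0,"wz": 0,"claw": 0},{"tx": 0,"ty": 0,"tz": -0.5,"wx": 0,"wy": 0,"wz": 0,"claw": 0},{"tx": 0,"ty": 0,"tz": -0.6,"wx": 0,"wy": 0,"wz": 0,"claw": 0},{"tx": 0,"ty": 0,"tz": -0.6,"wx": 0,"wy": 0,"wz": 0,"claw": 0}]'

```text
clock: 29.7
eef_pos: [500.6, 13.2, 285.1]
tool_rot: [3.141, -0.008, 0.16]
force: [-0.1, 0.2, 0.4]
width: 84.9
gripper_force: 0.0
```

Run:
```python
from h import *
s=ctrl.read_state(); p=ctrl.get_image('wrist'); save(p,'w5.png'); W=cloud(p,s); x,y,z=W[...,0],W[...,1],W[...,2]
q=W[(abs(x-497)<90)&(abs(y-14)<50)&(z>127)&(z<142)]; print('handle',len(q),q.mean(0),cv2.minAreaRect(q[:,:2].astype(np.float32)))
r=q-q.mean(0); print(np.linalg.lstsq(np.c_[r[:,:2],np.ones(len(r))],r[:,2],rcond=None)[0],s['clock'],s['width'],s['force'])
p=ctrl.get_image('scene'); save(p,'s9.png')
```

```text
handle 2827 [500.77200403  13.17861597 130.49977652] ((497.06561279296875, 12.592730522155762), (119.77372741699219, 20.35709571838379), 9.225813865661621)
[1.16908374e-03 2.83083991e-03 7.32138594e-14] 29.7 84.91634425607268 [-0.12868639  0.19331764  0.40013742]
```

View pics/s9.png

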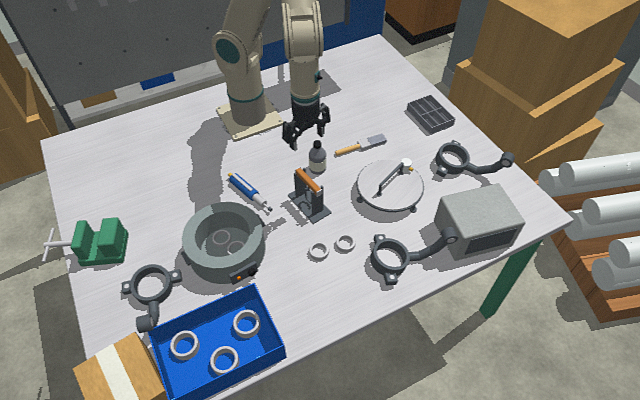

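The scene shows the lid flat in the rest at (390,185), the lifter hanging in the cradle at (308,190) and the bystanders in place. I'm handing in.

```bash
python3 -c "
from h import *
print(ctrl.finish_job())"
```

```text
the job is handed in; nothing more can be done
None
```

The lid is flat in the rest (centre about 1 mm off, tilt under 0.002 rad) and the lifter is back in its cradle. I handed the job in at about 30 s of the 72 s allowed; the hand-in returned no verdict.

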